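# Hang the flat-shafted probe in the electrode holder

## Task

Set up the water probe for the next sample: lift the flat-sided probe out of the white rack by its head, turn it so that its flat shaft matches the oblong slot in the black plate of the electrode holder, and lower it gently through the slot, without letting it drop, until its collar rests flat on the plate and the shaft hangs in the beaker, then let go. Leave the round probe in its place in the rack.

Things in the scene. Friction and masses are not known exactly. Their poses are not given: they have to be found in the camera images.
- flat_probe: Flat-sided probe, upright in a rack hole, 0.11-0.22 kg. Origin: centre of its collar's underside; z up, x along the wide way of all its parts, y across the flats. Grey collar 56 (x) x 46 (y) x 8 mm; above it an oblong black head 40 (x) x 26 (y) mm, from 8 to 58 mm over the origin: grip it across the 26 mm. Below: flat steel shaft 28 (x) x 14 (y) mm with white tip, ends 70 mm under the origin.
- slot (a point): Centre of the oblong slot's mouth, on top of the fixed holder's black plate (80 x 170 x 10 mm), 100 mm above the table. z up; slot 40 mm long (y), 26 mm wide (x): the flat probe's x must lie along this y, either way round. A round 24 mm hole 80 mm to -y is not for it. Steel post 90 mm to +x, 35 mm to -y ends 7 mm over the plate. Fixed beaker under the slot, floor 85 mm below it.
- round_probe: The probe to leave alone, in the other hole of the rack: round black head of 34 mm, round grey collar of 52 mm, round shaft of 20 mm, same heights as the flat probe. Origin: centre of the underside of its collar, z up.
- rack: Fixed white plastic rack, 100 (x) x 240 (y) mm, its top 100 mm above the table. Origin: centre of its underside, on the table. Two loose round holes of 36 mm at 60 mm to +y and to -y, in which the probes hang by their collars; either probe may be in either hole.
Mind the look-alikes: they are no part of the job. Leave any purple look-alike of the flat_probe alone.

How it is judged:
By the outcome, as a careful person would: the job done as asked, in the order asked, and still so for the second after the job is handed in, with the robot touching nothing.
It also fails if it takes over 45 s, if anything falls off the work surface, if the arm or the gripper's body presses on something with over 40 N, if the wrist force passes 120 N, or if a joint passes its speed limit or range.

## Robot

A 6-joint arm with a two-finger parallel gripper is mounted at the origin on the work surface. World frame = base frame: x ahead of the robot, y to its left, z up, the work surface at z = 0. Lengths are in m, angles in rad, forces in N, time in s.
With the tool pointing down it reaches from about 0.3 to 0.875 m from the base axis. Payload 6.4 kg.
Tool frame: the origin (TCP) lies at the centre of the arm's flange, where the gripper is bolted on; the fingertips stand 173 mm ahead of it and the grasp point (between the pads) lies ctrl.grip_point_offset ahead of it (ctrl.grip_point_offset is the distance from the TCP to the grasp point, in m); z points along the fingers, y is the direction in which the jaws open and shut (so a half turn about z gives the same grasp; the last joint's range is limited). The gripper opens to 85 mm and grips with 20 to 120 N. Pads are 22 mm wide; open, the fingers measure 114 mm over their backs; the gripper's body (76 mm by 85 mm) begins 54 mm behind the grasp point. The pads swing forward as they close: fully open they stand 13 mm farther back than shut.
Start: joints at [1.139, 0.181, 1.607, -0, 1.354, -0.206], TCP at [0.129, 0.56, 0.405] pointing down, gripper open.
Joint ranges: [-2.99, 2.99], [-0.89, 2.07], [0.3, 2.58], [-1.14, 4.28], [0, 2.63], [-3.12, 3.12]. Speed limits (rad/s): [2.57, 2.57, 3.01, 3.14, 3.14, 3.14].

## Interface

Orientations are given as a unit quaternion [w, x, y, z].
In Python, from bench import ctrl, cams, boxes_of, landmark_of gives the robot as it stands.
- The arm moves only by the shell command python3 -m handwheel 'ROWS'. ROWS is JSON, a list of rows, each an object with "offset": the shift along the tool's x, y, z in m, a list of three; "spin": the turn about the tool's z in degrees; "grip": the opening, from 0 (shut) to 1 (fully open). A call has 1 to 20 rows; each row is the pose to reach, as a shift and turn from the pose commanded when the call began, along the tool's axes at that moment; what a row does not reach only later rows make up. A row lasts 1/8 s, in which the tool goes at most 62.5 mm and 10.7 degrees, less where a joint would pass 70% of its speed; a pose out of reach is approached as far as the arm can. A call with a gripper value outside its range is refused whole. The fingers move at their own pace and stop on an object; the grip force is fixed at half the most. Time passes only in rows, so rows that repeat a pose let the fingers close. It gives the time, the measured TCP pose, the force and the opening at its end, in the units of the state.
- ctrl.get_obs(): the state, without advancing time (a new reading comes with each control period).
- cams.camera(name): name is "scene" or "top" or "wrist"; returns a dict with "color" (420x560x3 uint8, red, green, blue), "camera_matrix" (3x3 intrinsics, pixels), "distortion" ([k1, k2, p1, p2, k3] as OpenCV has them; the pictures are not rectified), "view" (4x4, takes a point from world to camera coordinates); the wrist camera has in their place "tool_from_camera" (4x4, takes a point from camera to tool coordinates, whose origin is the TCP and whose axes are the flange's). Camera axes: x right, y up, looking along -z (the intrinsics and any distortion apply to the point x, -y, -z); pixel columns grow to the right and rows downward; lengths in m; the calibration is good to about 2 mm. A picture is of the moment at which its call begins: read the wrist's pose just before it. There is no depth.
- ctrl.hand_in(): hands the job in, once; it reports no verdict.
Trained networks look in a picture, given as the dict that the camera call returned (one of the last four; its "shot" number tells which), for a name from the list of things; names that differ only in an ending like _2 or _b are one class to them, and where a whole thing is asked for, a point or a joint stands for the part that bears it (a point fixed in the world has none). Each returns a list of dicts, best first, with "confidence" (0 to 1); they miss things now and then, are a little off and sometimes report something else, mostly with a low value. They report only what shows in the picture. A call takes as long as a camera call. They do not tell look-alikes from the thing itself.
- boxes_of(picture, thing): "uv" ([column, row] in pixels, amid what is visible of it).
- landmark_of(picture, thing): "uv" ([column, row] in pixels: a listed point, or the origin of a listed thing).
The state is a dict: "time_s": time; "q": joint angles; "dq": joint speeds; "joint_efforts": joint torques, N m; "eef_pos": TCP position; "eef_rot": TCP orientation; "wrist_force": force on the tool from outside, world axes, zero at the start; "torque": the same for the moment, N m; "opening": opening from 0.0 (shut) to 1.0 (fully open).
Only numpy, scipy, OpenCV 4.12 (cv2) and the standard library are available. Lean on these libraries where they do the work, as an engineer would, in place of code of your own. Each camera call takes 0.05 s, during which the arm holds its last target.

## Working session

There is one attempt and no reset: what is moved stays moved. The work goes in short steps, Python scripts to look and compute and a shell command to move; the robot and the scene stay as the last step left them, time stands still between calls to the robot, and variables do not carry over. Pictures are saved under pics/ and viewed, and the job is handed in when it is done.

```bash
mkdir -p pics; ls; cat > h.py <<'E'
import numpy as np,cv2
from bench import ctrl,cams,boxes_of,landmark_of
from scipy.spatial.transform import Rotation as R
def Tq(p,q):
    T=np.eye(4);T[:3,:3]=R.from_quat([q[1],q[2],q[3],q[0]]).as_matrix();T[:3,3]=p;return T
def shot(name):
    o=ctrl.get_obs();c=cams.camera(name)
    if name=='wrist': c['c2w']=Tq(o['eef_pos'],o['eef_rot'])@np.array(c['tool_from_camera'])
    else: c['c2w']=np.linalg.inv(np.array(c['view']))
    return c
def ray(c,uv):
    p=cv2.undistortPoints(np.array([[uv]],float),np.array(c['camera_matrix']),np.array(c['distortion']))[0,0]
    d=c['c2w'][:3,:3]@np.array([p[0],-p[1],-1]);return c['c2w'][:3,3],d
def atz(c,uv,z):
    o,d=ray(c,uv);return o+d*(z-o[2])/d[2]
def proj(c,P):
    T=np.linalg.inv(c['c2w']);P=np.atleast_2d(P)@T[:3,:3].T+T[:3,3]
    return cv2.projectPoints((P*[1,-1,-1]).reshape(-1,1,3),np.zeros(3),np.zeros(3),np.array(c['camera_matrix']),np.array(c['distortion']))[0][:,0]
def save(c,n): cv2.imwrite('pics/'+n+'.png',c['color'][:,:,::-1])
def tri(rs):
    A=np.zeros((3,3));b=np.zeros(3)
    for o,d in rs:
        d=d/np.linalg.norm(d);M=np.eye(3)-np.outer(d,d);A+=M;b+=M@o
    return np.linalg.solve(A,b)
E
python3 - <<'E'
from h import *
np.set_printoptions(precision=4,suppress=True)
o=ctrl.get_obs();print(o,ctrl.grip_point_offset)
for n in ['scene','top','wrist']:
    c=shot(n);save(c,n+'0');print(n,c['c2w'])
    for t in ['flat_probe','slot','round_probe','rack']:
        print(t,'L',[(np.round(x['uv']),round(x['confidence'],2)) for x in landmark_of(c,t)],'B',[(np.round(x['uv']),round(x['confidence'],2)) for x in (boxes_of(c,t) if t!='slot' else [])])
E
```

```text
pics
{'time_s': 0.0, 'q': array([ 1.1387,  0.1816,  1.608 ,  0.    ,  1.3538, -0.2063]), 'dq': array([ 0.0016,  0.0005, -0.0013,  0.0012, -0.0008, -0.0002]), 'joint_efforts': array([ -0.0003, -44.4876, -35.1334,  -0.0003,   0.0091,   0.    ]), 'eef_pos': array([0.1286, 0.5602, 0.4038]), 'eef_rot': array([-0.0003,  0.1127,  0.9936, -0.0008]), 'wrist_force': array([-0.0842, -0.6217,  0.6901]), 'torque': array([-0.0584, -0.0352, -0.0026]), 'opening': 0.9984228202468752} 0.1547
scene [[-0.0638 -0.6062  0.7927  1.4831]
 [ 0.9979 -0.029   0.0581  0.0359]
 [-0.0123  0.7948  0.6068  0.7404]
 [ 0.      0.      0.      1.    ]]
flat_probe L [(array([187., 174.]), 0.93), (array([170., 228.]), 0.76), (array([124., 188.]), 0.56)] B [(array([124., 187.]), 0.77), (array([169., 225.]), 0.64), (array([186., 165.]), 0.63)]
slot L [(array([414., 188.]), 0.83)] B []
round_probe L [(array([241., 181.]), 0.78)] B [(array([239., 172.]), 0.69)]
rack L [(array([216., 215.]), 0.67)] B [(array([218., 198.]), 0.63)]
top [[ 0.0168  0.9916 -0.128   0.5188]
 [-0.9998  0.0183  0.0102 -0.0533]
 [ 0.0125  0.1278  0.9917  0.8684]
 [ 0.      0.      0.      1.    ]]
flat_probe L [(array([438., 253.]), 0.8), (array([372., 181.]), 0.79), (array([378., 253.]), 0.65)] B [(array([379., 256.]), 0.94), (array([439., 250.]), 0.73), (array([372., 181.]), 0.57)]
slot L [(array([140., 231.]), 0.72)] B []
round_probe L [(array([316., 242.]), 0.78)] B [(array([318., 242.]), 0.88)]
rack L [(array([336., 256.]), 0.96)] B [(array([342., 249.]), 0.6)]
wrist [[ 0.2236 -0.9421 -0.25    0.0654]
 [ 0.9747  0.2164  0.0563  0.5757]
 [ 0.0011 -0.2562  0.9666  0.3733]
 [ 0.      0.      0.      1.    ]]
flat_probe L [] B []
slot L [] B []
round_probe L [] B []
rack L [] B []
```

View pics/scene0.png

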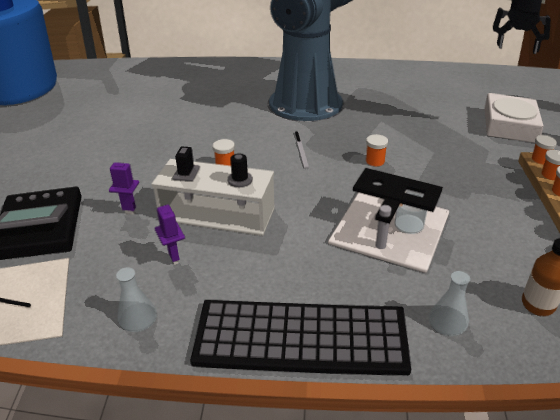

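View pics/top0.png

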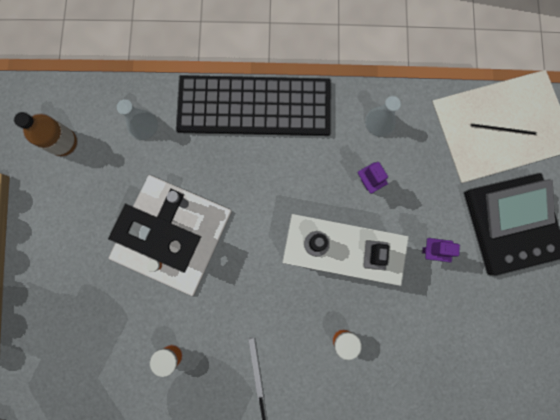

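The scene view shows the black flat probe at (186,172), the round one at (240,172) and the slot at about (414,188). In the top view they are at (378,253), (317,242) and (140,231). The purple look-alikes at top (438,250) and (373,178) must be left alone.

```bash
cat > m.py <<'E'
from h import *
np.set_printoptions(precision=4,suppress=True)
s=shot('scene');t=shot('top')
for n,a,b in [('flat',(187,174),(378,253)),('round',(241,181),(316,242)),('slot',(414,188),(140,231)),('purA',(124,188),(438,253)),('purB',(170,228),(372,181))]:
    print(n,'scene',atz(s,a,.1),'top',atz(t,b,.1),'tri',tri([ray(s,a),ray(t,b)]))
im=t['color'][:,:,::-1]
cv2.imwrite('pics/tz1.png',cv2.resize(im[205:300,275:415],None,fx=5,fy=5,interpolation=cv2.INTER_CUBIC))
cv2.imwrite('pics/tz2.png',cv2.resize(im[165:305,100:240],None,fx=4,fy=4,interpolation=cv2.INTER_CUBIC))
E
python3 m.py
```

```text
flat scene [ 0.5441 -0.236   0.1   ] top [ 0.5435 -0.2469  0.1   ] tri [ 0.5428 -0.2416  0.1   ]
round scene [ 0.5653 -0.1171  0.1   ] top [ 0.5634 -0.122   0.1   ] tri [ 0.5633 -0.1198  0.0986]
slot scene [0.5731 0.2395 0.1   ] top [0.5791 0.2325 0.1   ] tri [0.5789 0.2351 0.1029]
purA scene [ 0.6006 -0.3593  0.1   ] top [ 0.5453 -0.3689  0.1   ] tri [ 0.5466 -0.3842  0.061 ]
purB scene [ 0.7242 -0.2313  0.1   ] top [ 0.6908 -0.2365  0.1   ] tri [ 0.696  -0.2417  0.0763]
```

View pics/tz1.png

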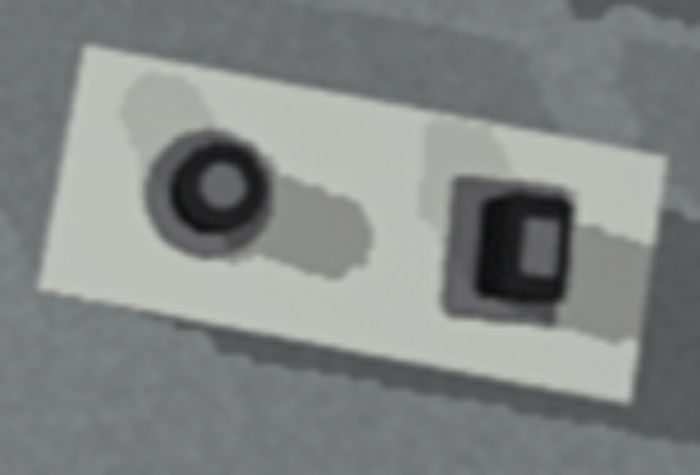

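View pics/tz2.png

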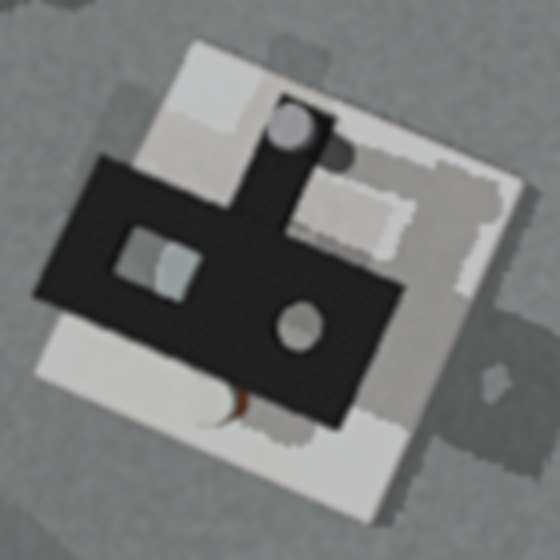

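```bash
cat > m2.py <<'E'
from h import *
np.set_printoptions(precision=4,suppress=True)
t=shot('top')
def g(n,L,f,off,z):
    P=np.array([atz(t,((x+.5)/f-.5+off[0],(y+.5)/f-.5+off[1]),z) for x,y in L])
    e=[np.r_[np.linalg.norm(b[:2]-a[:2])*1000,np.degrees(np.arctan2(*(b-a)[[1,0]]))] for a,b in zip(P,np.roll(P,-1,0))]
    print(n,P.mean(0),np.array(e).ravel())
g('slot',[(127,227),(203,257),(185,302),(113,275)],4,(100,165),.1)
g('plate',[(102,156),(403,288),(340,428),(35,297)],4,(100,165),.1)
g('rack',[(85,45),(666,156),(632,403),(38,290)],5,(275,205),.1)
g('collar',[(452,177),(573,188),(556,325),(443,315)],5,(275,205),.108)
q=ctrl.get_obs()['eef_rot'];print(Tq([0,0,0],q))
E
python3 m2.py
```

```text
slot [0.5792 0.2348 0.1   ] [  41.9914 -110.149    24.0567  161.4135   39.3439   70.9002   24.9884
  -12.5369]
plate [0.5666 0.2027 0.1   ] [ 168.8117 -112.356    75.5753  158.0868  168.5749   68.3799   77.7426
  -21.7408]
rack [ 0.5502 -0.1818  0.1   ] [239.5541 -99.8508 100.1109 170.8969 240.9501  80.212  100.3666  -9.9019]
collar [ 0.5396 -0.2405  0.108 ] [ 48.6668 -94.2205  54.8619 171.9816  45.0363  85.8576  54.8027  -4.2241]
[[-0.9746  0.2239 -0.      0.    ]
 [ 0.2239  0.9746 -0.0001  0.    ]
 [ 0.     -0.0001 -1.      0.    ]
 [ 0.      0.      0.      1.    ]]
```

```bash
python3 -m handwheel '[{"offset":[-0.58,-0.689,0.0],"spin":-7,"grip":1},{"offset":[-0.58,-0.689,0.0],"spin":-7,"grip":1},{"offset":[-0.58,-0.689,0.0],"spin":-7,"grip":1},{"offset":[-0.58,-0.689,0.0],"spin":-7,"grip":1},{"offset":[-0.58,-0.689,0.0],"spin":-7,"grip":1},{"offset":[-0.58,-0.689,0.0],"spin":-7,"grip":1},{"offset":[-0.58,-0.689,0.0],"spin":-7,"grip":1},{"offset":[-0.58,-0.689,0.0],"spin":-7,"grip":1},{"offset":[-0.58,-0.689,0.0],"spin":-7,"grip":1},{"offset":[-0.58,-0.689,0.0],"spin":-7,"grip":1},{"offset":[-0.58,-0.689,0.0],"spin":-7,"grip":1},{"offset":[-0.58,-0.689,0.0],"spin":-7,"grip":1},{"offset":[-0.58,-0.689,0.0],"spin":-7,"grip":1},{"offset":[-0.58,-0.689,0.0],"spin":-7,"grip":1},{"offset":[-0.58,-0.689,0.0],"spin":-7,"grip":1},{"offset":[-0.58,-0.689,0.0],"spin":-7,"grip":1},{"offset":[-0.58,-0.689,0.0],"spin":-7,"grip":1}]'
cat > w.py <<'E'
import sys
from h import *
np.set_printoptions(precision=4,suppress=True)
c=shot('wrist');save(c,sys.argv[1]);o=ctrl.get_obs();print(o['eef_pos'],o['q'],o['wrist_force'],o['opening'],o['time_s'])
print(Tq([0,0,0],o['eef_rot'])[:3,:3])
for t in ['flat_probe','slot','round_probe','rack']:
    print(t,[(np.round(x['uv']),round(x['confidence'],2),atz(c,x['uv'],.1)) for x in landmark_of(c,t)])
E
python3 w.py w1
```

```text
time_s: 3.48
eef_pos: [0.5394, -0.2402, 0.4044]
eef_rot: [-0.0, 0.052, 0.999, 0.0]
wrist_force: [-0.2, 0.5, 0.5]
opening: 0.993
[ 0.5394 -0.2398  0.4046] [-0.6193  0.2147  1.5672  0.0002  1.3604 -2.0874] [ 0.1002  0.1526 -0.8429] 1.002281921288616 3.525
[[-0.9947  0.1026 -0.0004]
 [ 0.1026  0.9947  0.0006]
 [ 0.0005  0.0005 -1.    ]]
flat_probe [(array([291., 352.]), 0.91, array([ 0.6818, -0.2416,  0.1   ])), (array([277., 203.]), 0.89, array([ 0.5417, -0.2396,  0.1   ])), (array([128., 227.]), 0.81, array([ 0.549 , -0.3638,  0.1   ]))]
slot []
round_probe [(array([426., 211.]), 0.71, array([ 0.5608, -0.1197,  0.1   ]))]
rack [(array([336., 185.]), 0.63, array([ 0.5314, -0.1921,  0.1   ]))]
```

View pics/w1.png

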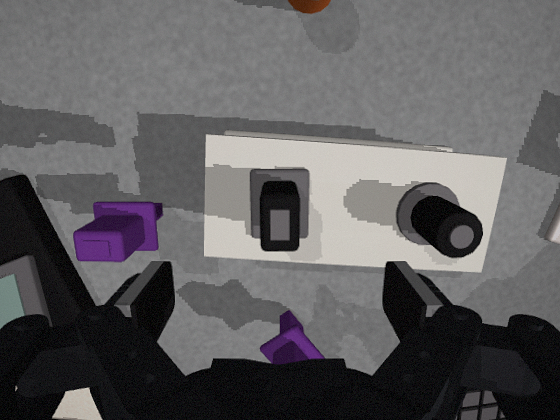

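The wrist view shows the flat probe's collar with corners around (250,170), (309,168), (308,238), (251,239), the round probe at (430,215) and the purple ones clear of the fingers' path.

```bash
python3 - <<'E'
from h import *
np.set_printoptions(precision=4,suppress=True)
c=shot('wrist');im=c['color'][:,:,::-1]
cv2.imwrite('pics/wz1.png',cv2.resize(im[155:265,235:325],None,fx=5,fy=5,interpolation=cv2.INTER_CUBIC))
P=np.array([atz(c,u,.108) for u in [(250,170),(309,168),(308,238),(251,239)]]);print(P,P.mean(0))
H=np.array([atz(c,u,.158) for u in [(270,209),(290,209),(290,242),(269,242)]]);print(H,H.mean(0))
E
```

```text
[[ 0.5125 -0.2576  0.108 ]
 [ 0.5155 -0.2129  0.108 ]
 [ 0.5713 -0.2182  0.108 ]
 [ 0.5675 -0.2635  0.108 ]] [ 0.5417 -0.2381  0.108 ]
[[ 0.5313 -0.2433  0.158 ]
 [ 0.5326 -0.2307  0.158 ]
 [ 0.5547 -0.2328  0.158 ]
 [ 0.5533 -0.2463  0.158 ]] [ 0.543  -0.2383  0.158 ]
```

View pics/wz1.png

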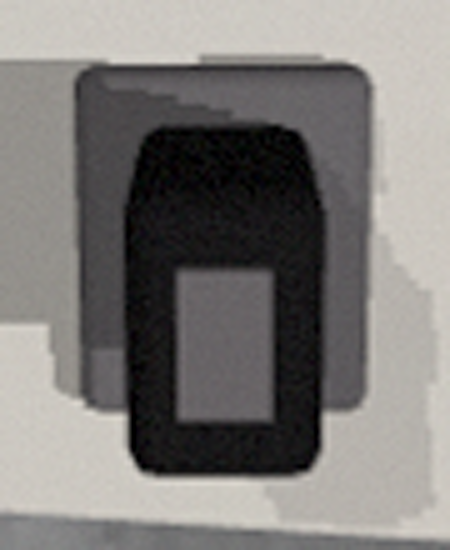

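```bash
python3 -m handwheel '[{"offset":[-0.0025,0.001,0.05],"spin":0,"grip":1},{"offset":[-0.0025,0.001,0.08],"spin":0,"grip":1},{"offset":[-0.0025,0.001,0.1],"spin":0,"grip":1},{"offset":[-0.0025,0.001,0.112],"spin":0,"grip":1},{"offset":[-0.0025,0.001,0.112],"spin":0,"grip":1}]'; python3 w.py w2
```

```text
time_s: 4.4
eef_pos: [0.5424, -0.2402, 0.2925]
eef_rot: [-0.0, 0.052, 0.999, 0.0]
wrist_force: [-0.5, 0.1, 0.8]
opening: 1.001
[ 0.5426 -0.2404  0.2933] [-0.6168  0.3407  1.6494  0.      1.1506 -2.084 ] [-0.0232 -0.4421  0.2556] 1.0020403689984803 4.45
[[-0.9946  0.1034  0.0007]
 [ 0.1034  0.9946 -0.0005]
 [-0.0008 -0.0004 -1.    ]]
flat_probe [(array([279., 250.]), 0.63, array([ 0.5406, -0.2386,  0.1   ]))]
slot []
round_probe [(array([511., 268.]), 0.71, array([ 0.564 , -0.1201,  0.1   ]))]
rack [(array([356., 208.]), 0.82, array([ 0.5235, -0.2003,  0.1   ]))]
```

View pics/w2.png

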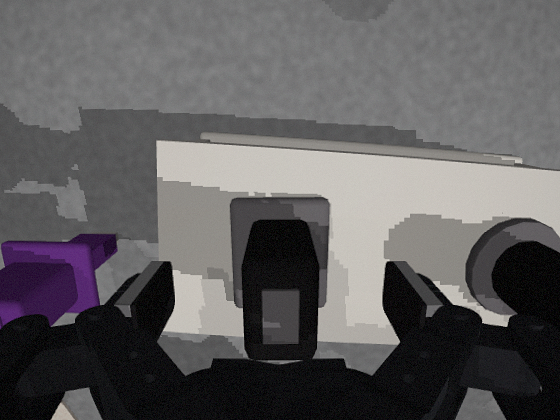

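The head is centred between the pads, at column 280. Next I close the gripper.

```bash
python3 -m handwheel '[{"offset":[0,0,0],"spin":0,"grip":0},{"offset":[0,0,0],"spin":0,"grip":0},{"offset":[0,0,0],"spin":0,"grip":0},{"offset":[0,0,0],"spin":0,"grip":0},{"offset":[0,0,0],"spin":0,"grip":0},{"offset":[0,0,0],"spin":0,"grip":0},{"offset":[0,0,0],"spin":0,"grip":0},{"offset":[0,0,0],"spin":0,"grip":0}]'; python3 w.py w3
```

```text
time_s: 5.65
eef_pos: [0.5424, -0.2403, 0.2928]
eef_rot: [0.0, 0.052, 0.999, -0.0]
wrist_force: [-0.9, 0.2, 1.4]
opening: 0.296
[ 0.5424 -0.2402  0.2928] [-0.6168  0.3411  1.6502 -0.      1.1501 -2.0841] [ 0.4235 -0.1151  0.9044] 0.2997269531885558 5.7
[[-0.9946  0.1034  0.0002]
 [ 0.1034  0.9946 -0.0002]
 [-0.0002 -0.0001 -1.    ]]
flat_probe [(array([277., 252.]), 0.66, array([ 0.5417, -0.2399,  0.1   ])), (array([ 59., 275.]), 0.62, array([ 0.5435, -0.3537,  0.1   ]))]
slot []
round_probe [(array([510., 264.]), 0.66, array([ 0.5621, -0.1206,  0.1   ]))]
rack [(array([358., 208.]), 0.67, array([ 0.5239, -0.1994,  0.1   ]))]
```

View pics/w3.png

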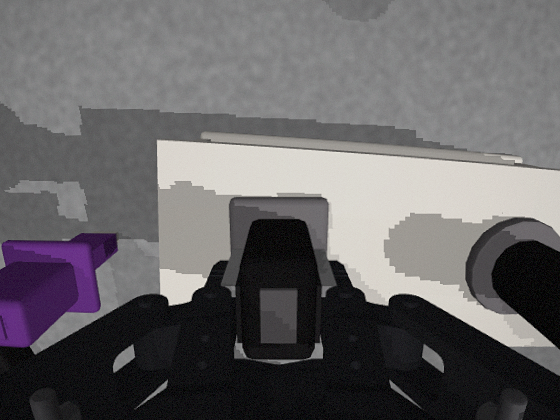

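```bash
python3 -m handwheel '[{"offset":[0,0,-0.01],"spin":0,"grip":0},{"offset":[0,0,-0.03],"spin":0,"grip":0},{"offset":[0,0,-0.06],"spin":0,"grip":0},{"offset":[0,0,-0.1],"spin":0,"grip":0},{"offset":[0,0,-0.14],"spin":0,"grip":0},{"offset":[0,0,-0.165],"spin":0,"grip":0},{"offset":[0,0,-0.175],"spin":0,"grip":0},{"offset":[0,0,-0.175],"spin":0,"grip":0}]'; python3 w.py w4
```

```text
time_s: 6.9
eef_pos: [0.5423, -0.2402, 0.4684]
eef_rot: [0.001, 0.052, 0.999, -0.0]
wrist_force: [-0.2, 0.9, -1.6]
opening: 0.297
[ 0.5421 -0.2401  0.4672] [-0.6169  0.1759  1.4864  0.      1.4801 -2.084 ] [-0.9104 -0.1909 -1.7233] 0.29477230237815677 6.95
[[-0.9946  0.1035 -0.0007]
 [ 0.1035  0.9946  0.0005]
 [ 0.0007  0.0004 -1.    ]]
flat_probe [(array([281., 252.]), 0.9, array([ 0.6119, -0.2435,  0.1   ])), (array([154., 205.]), 0.61, array([ 0.5501, -0.3647,  0.1   ]))]
slot []
round_probe []
rack [(array([327., 173.]), 0.68, array([ 0.5356, -0.1907,  0.1   ]))]
```

View pics/w4.png

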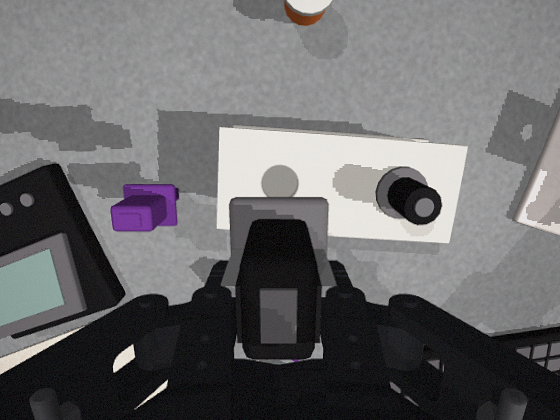

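The probe is out of its hole (empty hole at (280,182)) and sits straight in the grip.

```bash
python3 -m handwheel '[{"offset":[0.001,0.04,0],"spin":-6,"grip":0},{"offset":[0.002,0.09,0],"spin":-14,"grip":0},{"offset":[0.004,0.14,0],"spin":-22,"grip":0},{"offset":[0.005,0.19,0],"spin":-30,"grip":0},{"offset":[0.006,0.24,0],"spin":-38,"grip":0},{"offset":[0.008,0.29,0],"spin":-46,"grip":0},{"offset":[0.009,0.34,0],"spin":-54,"grip":0},{"offset":[0.01,0.39,0],"spin":-62,"grip":0},{"offset":[0.011,0.43,0],"spin":-68,"grip":0},{"offset":[0.012,0.46,0],"spin":-72,"grip":0},{"offset":[0.012,0.476,0],"spin":-74,"grip":0},{"offset":[0.012,0.476,0],"spin":-74,"grip":0},{"offset":[0.012,0.476,0],"spin":-74,"grip":0},{"offset":[0.012,0.476,0],"spin":-74,"grip":0}]'; python3 w.py w5; python3 - <<'E'
from h import *
for n in ['scene','top']: save(shot(n),n+'5')
E
```

```text
time_s: 8.9
eef_pos: [0.5798, 0.2333, 0.4677]
eef_rot: [-0.0, -0.559, 0.829, -0.0]
wrist_force: [0.6, 0.2, -1.5]
opening: 0.295
[0.5798 0.2334 0.4678] [ 0.1932  0.2477  1.4002 -0.0002  1.4935 -2.5637] [-0.1417 -0.2439 -2.1186] 0.29608826658731024 8.95
[[-0.3752 -0.9269  0.0001]
 [-0.9269  0.3752 -0.0002]
 [ 0.0001 -0.0002 -1.    ]]
flat_probe [(array([278., 249.]), 0.57, array([0.6043, 0.296 , 0.1   ]))]
slot [(array([278., 190.]), 0.66, array([0.5813, 0.2391, 0.1   ])), (array([279., 250.]), 0.39, array([0.6037, 0.2971, 0.1   ]))]
round_probe []
rack []
```

View pics/w5.png

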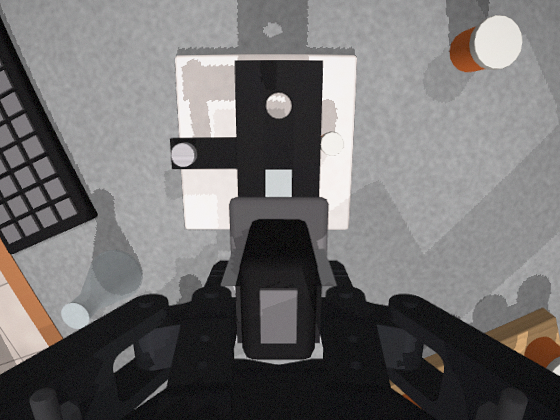

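View pics/scene5.png

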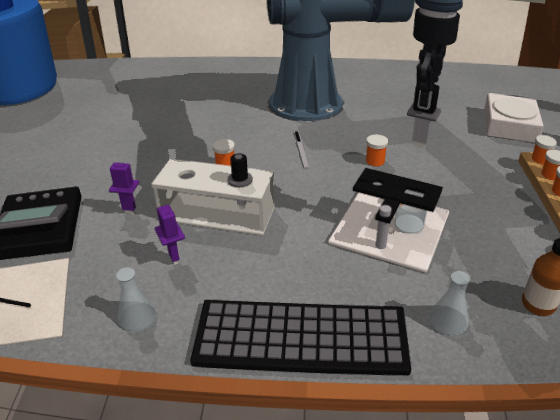

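```bash
python3 - <<'E'
from h import *
np.set_printoptions(precision=4,suppress=True)
c=shot('wrist');im=c['color'][:,:,::-1]
cv2.imwrite('pics/wz5.png',cv2.resize(im[50:200,200:350],None,fx=4,fy=4,interpolation=cv2.INTER_CUBIC))
for u in [(265,169.5),(292,169.5),(237,60),(322,60),(235,197),(323,197),(278.5,105)]: print(u,atz(c,u,.1))
p=(atz(c,(265,169.5),.1)+atz(c,(292,169.5),.1))/2
d=np.array([np.cos(np.radians(68.1)),np.sin(np.radians(68.1)),0])
print('slot from edge',p+.02*d,'from hole',atz(c,(278.5,105),.1)+.08*d)
e=atz(c,(235,197),.1)-atz(c,(237,60),.1);print(np.degrees(np.arctan2(e[1],e[0])))
e=atz(c,(323,197),.1)-atz(c,(322,60),.1);print(np.degrees(np.arctan2(e[1],e[0])))
E
```

```text
(265, 169.5) [0.5855 0.2171 0.1   ]
(292, 169.5) [0.5615 0.2268 0.1   ]
(237, 60) [0.5709 0.1155 0.1   ]
(322, 60) [0.4999 0.1441 0.1   ]
(235, 197) [0.6231 0.2311 0.1   ]
(323, 197) [0.5431 0.2633 0.1   ]
(278.5, 105) [0.5511 0.1663 0.1   ]
slot from edge [0.5809 0.2405 0.1   ] from hole [0.5809 0.2405 0.1   ]
65.70601135288551
70.07225976718108
```

View pics/wz5.png

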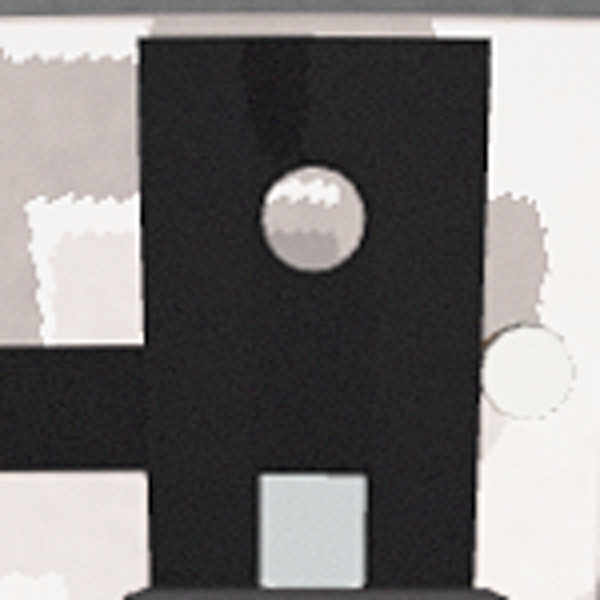

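View pics/top5.png

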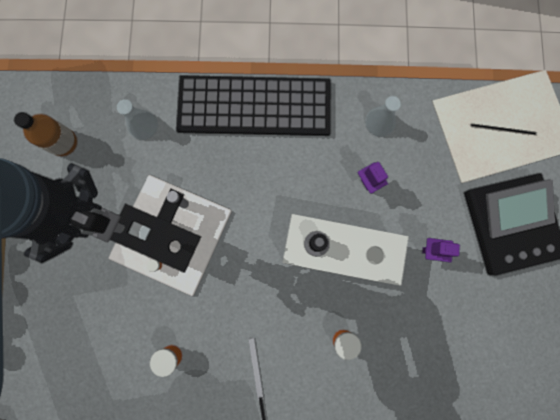

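The gripper is aligned with the plate in the wrist view: the slot's near part is at (278,185), the round hole at (278,105), and the plate edges are symmetric about the probe. I lower to just over the plate and check again.

```bash
python3 -m handwheel '[{"offset":[-0.002,0.001,0.02],"spin":0,"grip":0},{"offset":[-0.005,0.0015,0.045],"spin":0,"grip":0},{"offset":[-0.005,0.0015,0.07],"spin":0,"grip":0},{"offset":[-0.005,0.0015,0.085],"spin":0,"grip":0},{"offset":[-0.005,0.0015,0.09],"spin":0,"grip":0},{"offset":[-0.005,0.0015,0.09],"spin":0,"grip":0}]'; python3 w.py w6; python3 - <<'E'
from h import *
s=shot('scene');t=shot('top')
for c,n,(x,y) in [(s,'s6',(330,100)),(t,'t6',(60,140))]: cv2.imwrite(f'pics/{n}.png',cv2.resize(c['color'][y:y+150,x:x+190,::-1],None,fx=4,fy=4,interpolation=cv2.INTER_CUBIC))
E
```

```text
time_s: 10.05
eef_pos: [0.5802, 0.2397, 0.3777]
eef_rot: [0.0, -0.56, 0.829, -0.0]
wrist_force: [0.0, 0.3, -1.4]
opening: 0.295
[0.5804 0.2397 0.3784] [ 0.203   0.3187  1.4926 -0.      1.329  -2.5557] [ 1.228  -0.0126 -1.0671] 0.29868999202828944 10.1
[[-0.3736 -0.9276  0.0012]
 [-0.9276  0.3736  0.0002]
 [-0.0007 -0.001  -1.    ]]
flat_probe [(array([277., 250.]), 0.6, array([0.5926, 0.2707, 0.1   ]))]
slot [(array([274., 209.]), 0.95, array([0.5827, 0.24  , 0.1   ]))]
round_probe []
rack []
```

View pics/w6.png

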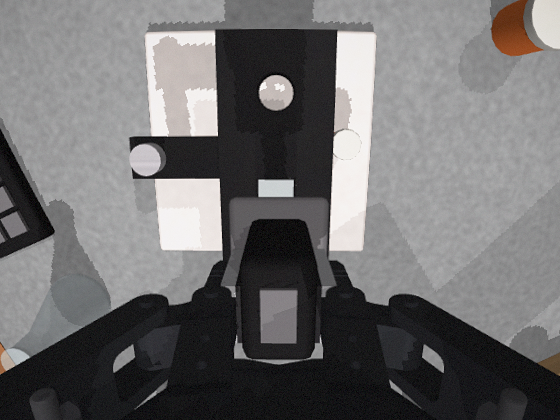

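View pics/s6.png

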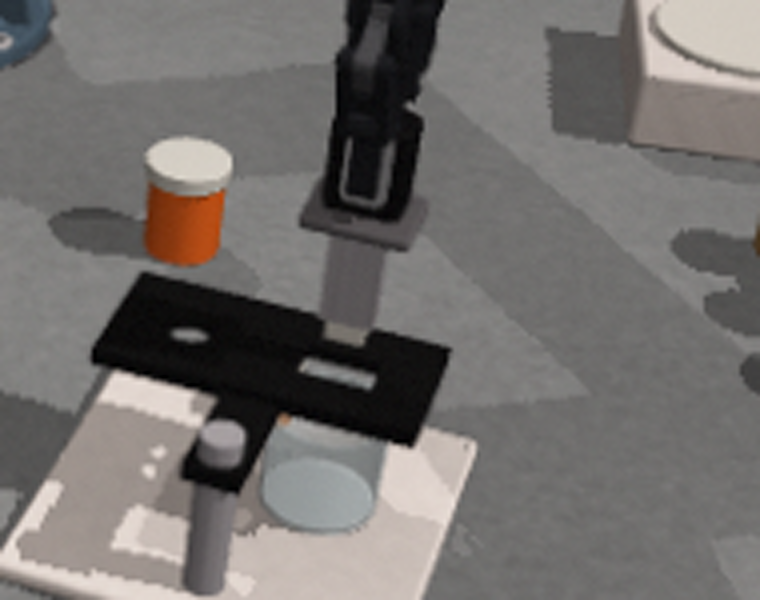

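View pics/t6.png

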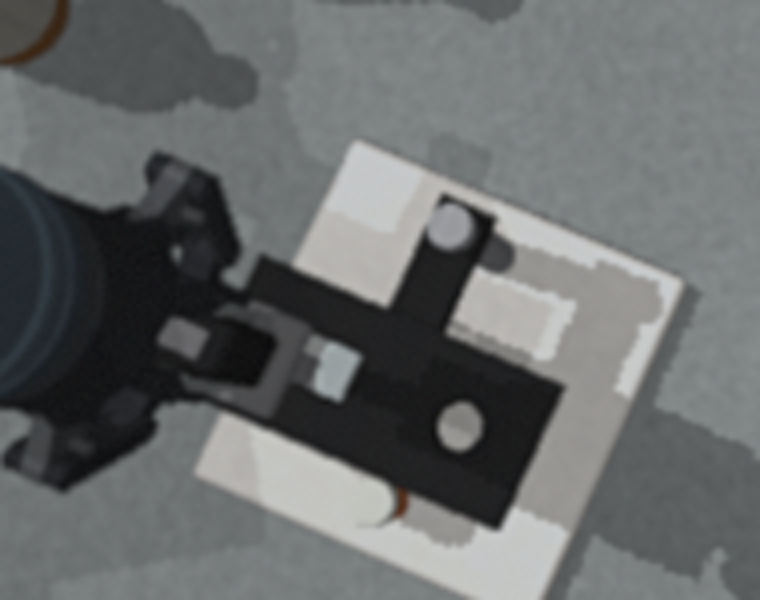

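```bash
python3 - <<'E'
from h import *
np.set_printoptions(precision=1,suppress=True)
s=shot('scene');t=shot('top')
a=np.radians(68.05);d=np.array([np.cos(a),np.sin(a),0]);n=np.array([np.sin(a),-np.cos(a),0])
for c0 in [(.5802,.2397)]:
    def box(hx,hy,z): return np.array([[c0[0],c0[1],z]+i*hx*d+j*hy*n for i,j in [(-1,-1),(1,-1),(1,1),(-1,1)]])
    for nm,c,o in [('s',s,(330,100)),('t',t,(60,140))]:
        for l,b in [('slot',box(.02,.013,.1)),('tip',box(.014,.007,.115)),('collarbot',box(.028,.023,.185)),('collartop',box(.028,.023,.193))]:
            print(nm,l,((proj(c,b)-o+.5)*4-.5).ravel())
E
```

```text
s slot [308.6 338.8 383.8 357.8 371.7 385.1 295.2 365.5]
s tip [320.4 323.7 373.7 337.  367.1 351.6 313.4 338. ]
s collarbot [318.7 184.9 428.4 210.4 407.7 256.5 294.5 229.4]
s collartop [320.6 171.  430.8 196.5 410.2 242.3 296.4 215.3]
t slot [332.1 402.4 260.6 371.3 283.  324.1 354.3 354.9]
t tip [315.4 384.6 264.5 362.4 276.8 336.5 327.7 358.5]
t collarbot [270.2 418.4 158.2 369.4 203.4 275.8 314.8 324. ]
t collartop [263.  417.5 149.7 367.9 195.5 273.2 308.2 322. ]
```

```bash
python3 - <<'E'
from h import *
np.set_printoptions(precision=4,suppress=True)
c=shot('wrist');o=ctrl.get_obs()
T=np.linalg.inv(Tq(o['eef_pos'],o['eef_rot']))
f=lambda u,z:(T@np.r_[atz(c,u,z),1])[:3]
print('collar far edge',f((230.5,198),.193),f((329,198),.193))
print('slot',f((258,180),.1),f((294,180),.1),'hole',f((276,92.5),.1), 'plate',f((217,180),.1),f((337,180),.1))
s=shot('scene');cv2.imwrite('pics/s6b.png',cv2.resize(s['color'][140:210,390:450,::-1],None,fx=9,fy=9,interpolation=cv2.INTER_CUBIC))
im=c['color'][170:215,220:340,::-1];cv2.imwrite('pics/w6b.png',cv2.resize(im,None,fx=6,fy=6,interpolation=cv2.INTER_CUBIC))
E
```

```text
collar far edge [ 0.0284 -0.0209  0.1849] [0.0284 0.0233 0.1849]
slot [ 0.0197 -0.0137  0.2779] [0.0197 0.0119 0.2779] hole [ 0.0794 -0.0008  0.2779] plate [ 0.0198 -0.0428  0.2779] [0.0198 0.0424 0.2779]
```

View pics/s6b.png

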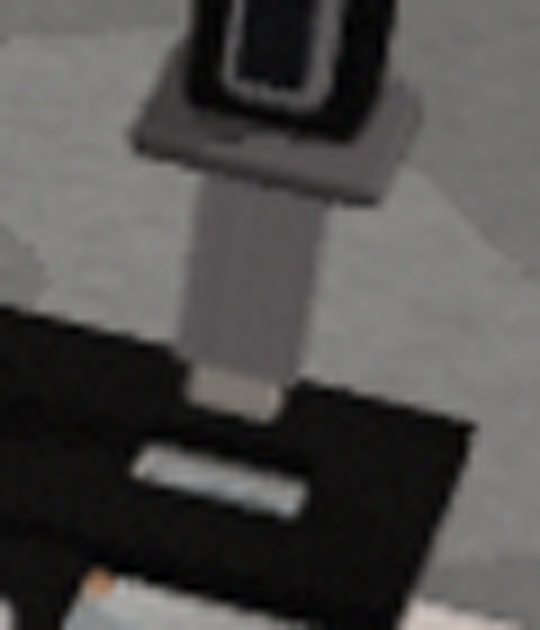

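View pics/w6b.png

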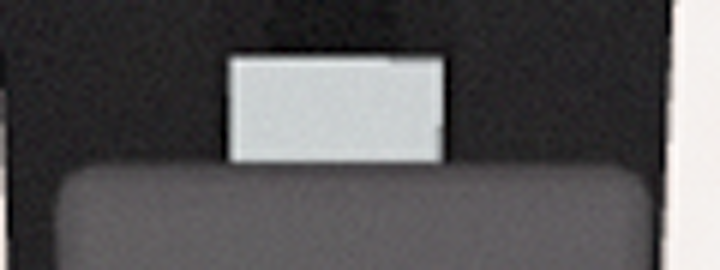

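The collar sits about 2 mm off the slot's axis across the slot, toward +tool y, and is aligned along it. I correct this and begin lowering.

```bash
python3 -m handwheel '[{"offset":[0,-0.0025,0],"spin":0,"grip":0},{"offset":[0,-0.0025,0.01],"spin":0,"grip":0},{"offset":[0,-0.0025,0.02],"spin":0,"grip":0},{"offset":[0,-0.0025,0.03],"spin":0,"grip":0},{"offset":[0,-0.0025,0.03],"spin":0,"grip":0}]'; python3 - <<'E'
from h import *
s=shot('scene');cv2.imwrite('pics/s7.png',cv2.resize(s['color'][130:220,370:460,::-1],None,fx=6,fy=6,interpolation=cv2.INTER_CUBIC))
E
```

```text
time_s: 11.22
eef_pos: [0.582, 0.2387, 0.346]
eef_rot: [-0.001, -0.56, 0.829, 0.001]
wrist_force: [0.1, 0.0, -1.0]
opening: 0.297
```

View pics/s7.png

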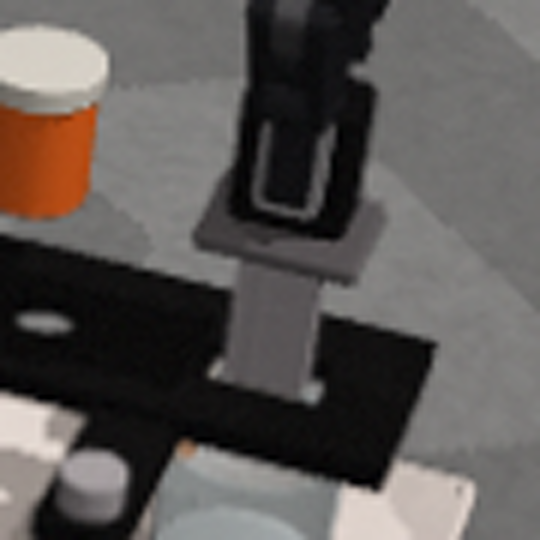

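The shaft has entered the slot, at (270,385) in the crop, with gaps at both ends and no contact force. I keep lowering.

```bash
python3 -m handwheel '[{"offset":[0,0,0.012],"spin":0,"grip":0},{"offset":[0,0,0.024],"spin":0,"grip":0},{"offset":[0,0,0.034],"spin":0,"grip":0},{"offset":[0,0,0.042],"spin":0,"grip":0},{"offset":[0,0,0.046],"spin":0,"grip":0},{"offset":[0,0,0.046],"spin":0,"grip":0},{"offset":[0,0,0.046],"spin":0,"grip":0}]'; python3 - <<'E'
from h import *
s=shot('scene');cv2.imwrite('pics/s8.png',cv2.resize(s['color'][130:220,370:460,::-1],None,fx=6,fy=6,interpolation=cv2.INTER_CUBIC))
print(ctrl.get_obs()['wrist_force'])
E
```

```text
time_s: 12.15
eef_pos: [0.5826, 0.2388, 0.3021]
eef_rot: [0.0, -0.56, 0.829, -0.0]
wrist_force: [0.3, -0.1, -1.2]
opening: 0.299
[ 0.62744465  0.17023325 -1.12972373]
```

View pics/s8.png

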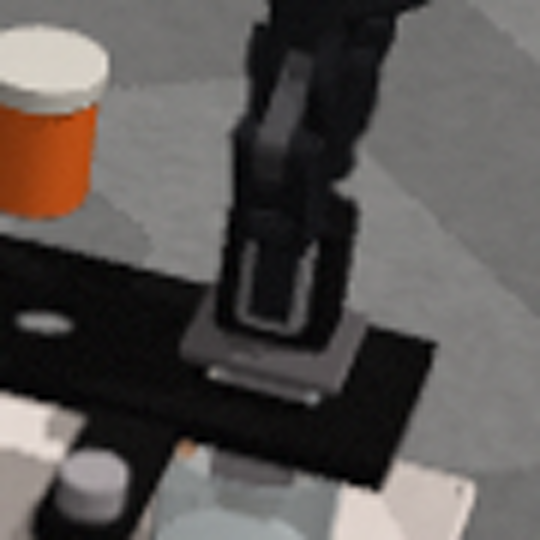

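```bash
python3 -m handwheel '[{"offset":[0,0,0.003],"spin":0,"grip":0},{"offset":[0,0,0.005],"spin":0,"grip":0},{"offset":[0,0,0.007],"spin":0,"grip":0},{"offset":[0,0,0.008],"spin":0,"grip":0},{"offset":[0,0,0.008],"spin":0,"grip":0},{"offset":[0,0,0.008],"spin":0,"grip":0}]'
```

```text
time_s: 12.95
eef_pos: [0.5825, 0.2388, 0.2938]
eef_rot: [0.0, -0.56, 0.829, -0.0]
wrist_force: [-0.4, 0.2, -0.7]
opening: 0.296
```

```bash
python3 -m handwheel '[{"offset":[0,0,0.0005],"spin":0,"grip":0},{"offset":[0,0,0.001],"spin":0,"grip":0},{"offset":[0,0,0.001],"spin":0,"grip":0},{"offset":[0,0,0.001],"spin":0,"grip":0}]'; python3 -c "
from h import *
print(np.mean([ctrl.get_obs()['wrist_force'] for _ in range(3)],0))
s=shot('scene');cv2.imwrite('pics/s9.png',cv2.resize(s['color'][130:220,370:460,::-1],None,fx=6,fy=6,interpolation=cv2.INTER_CUBIC))"
```

```text
time_s: 13.45
eef_pos: [0.5825, 0.2388, 0.2929]
eef_rot: [0.0, -0.56, 0.829, -0.0]
wrist_force: [-0.0, -0.5, -0.2]
opening: 0.295
[-0.00178667 -0.54705778 -0.16348621]
```

View pics/s9.png

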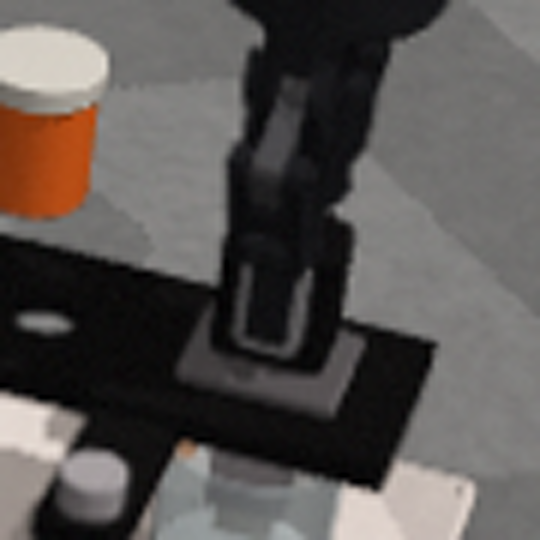

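```bash
python3 -m handwheel '[{"offset":[0,0,0.0005],"spin":0,"grip":0},{"offset":[0,0,0.0005],"spin":0,"grip":0}]'; python3 -m handwheel '[{"offset":[0,0,0.0005],"spin":0,"grip":0},{"offset":[0,0,0.0005],"spin":0,"grip":0}]'
```

```text
time_s: 13.75
eef_pos: [0.5824, 0.2388, 0.2928]
eef_rot: [0.0, -0.56, 0.829, -0.0]
wrist_force: [-2.9, -0.6, 5.9]
opening: 0.297
time_s: 14.0
eef_pos: [0.5824, 0.2388, 0.2928]
eef_rot: [0.0, -0.56, 0.829, -0.0]
wrist_force: [-5.0, -1.5, 8.6]
opening: 0.293
```

Contact at 6–9 N, so the collar is on the plate. I ease off half a millimetre and open.

```bash
python3 -m handwheel '[{"offset":[0,0,-0.0005],"spin":0,"grip":0},{"offset":[0,0,-0.0005],"spin":0,"grip":0.35},{"offset":[0,0,-0.0005],"spin":0,"grip":0.45},{"offset":[0,0,-0.0005],"spin":0,"grip":0.6},{"offset":[0,0,-0.0005],"spin":0,"grip":0.8},{"offset":[0,0,-0.0005],"spin":0,"grip":1},{"offset":[0,0,-0.0005],"spin":0,"grip":1},{"offset":[0,0,-0.0005],"spin":0,"grip":1},{"offset":[0,0,-0.0005],"spin":0,"grip":1},{"offset":[0,0,-0.0005],"spin":0,"grip":1},{"offset":[0,0,-0.0005],"spin":0,"grip":1}]';python3 w.py w10
```

```text
time_s: 15.38
eef_pos: [0.5824, 0.2388, 0.2922]
eef_rot: [0.0, -0.56, 0.829, -0.0]
wrist_force: [-0.1, 0.7, 0.3]
opening: 0.999
[0.5824 0.2388 0.2922] [ 0.2008  0.4142  1.5516 -0.      1.1759 -2.5579] [ 0.397  -0.5793  0.1581] 1.0054097852979493 15.425
[[-0.3736 -0.9276 -0.    ]
 [-0.9276  0.3736 -0.    ]
 [ 0.     -0.     -1.    ]]
flat_probe [(array([281., 250.]), 0.61, array([0.5806, 0.2388, 0.1   ]))]
slot []
round_probe []
rack []
```

View pics/w10.png

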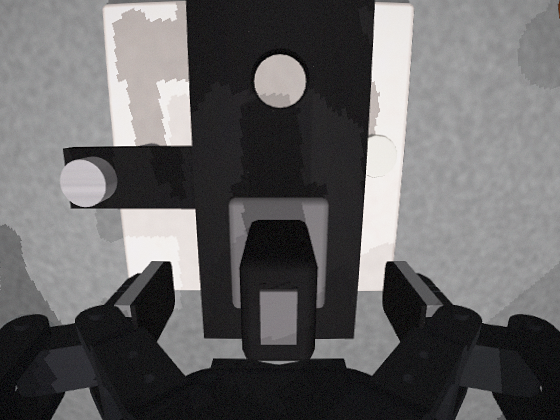

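The probe stands free and square between the open pads, with the collar on the plate. I retreat upward.

```bash
python3 -m handwheel '[{"offset":[0,0,-0.02],"spin":0,"grip":1},{"offset":[0,0,-0.05],"spin":0,"grip":1},{"offset":[0,0,-0.1],"spin":0,"grip":1},{"offset":[0,0,-0.15],"spin":0,"grip":1},{"offset":[0,0,-0.18],"spin":0,"grip":1},{"offset":[0,0,-0.18],"spin":0,"grip":1},{"offset":[0,0,-0.18],"spin":0,"grip":1}]';python3 w.py w11; python3 - <<'E'
from h import *
save(shot('scene'),'s11')
s=shot('scene');cv2.imwrite('pics/s11z.png',cv2.resize(s['color'][130:260,320:460,::-1],None,fx=4,fy=4,interpolation=cv2.INTER_CUBIC))
E
```

```text
time_s: 16.5
eef_pos: [0.5821, 0.2387, 0.4718]
eef_rot: [-0.0, -0.56, 0.829, 0.0]
wrist_force: [0.2, 1.0, 0.2]
opening: 1.001
[0.5821 0.2387 0.4709] [ 0.2008  0.256   1.3841 -0.      1.5038 -2.5579] [ 0.4642  0.1394 -0.4184] 1.0015630248918335 16.55
[[-0.3736 -0.9276 -0.0022]
 [-0.9276  0.3736 -0.0005]
 [ 0.0013  0.0019 -1.    ]]
flat_probe [(array([276., 180.]), 0.96, array([0.582 , 0.2356, 0.1   ]))]
slot []
round_probe []
rack []
```

View pics/s11.png

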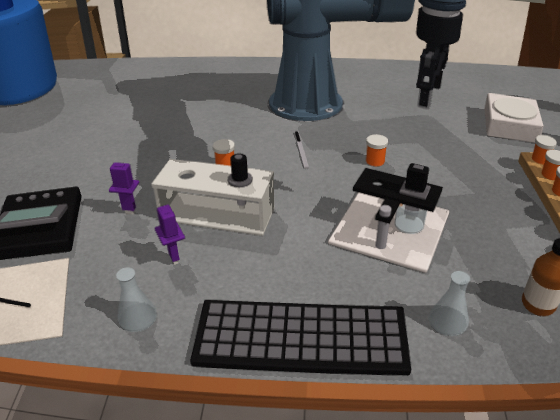

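View pics/s11z.png

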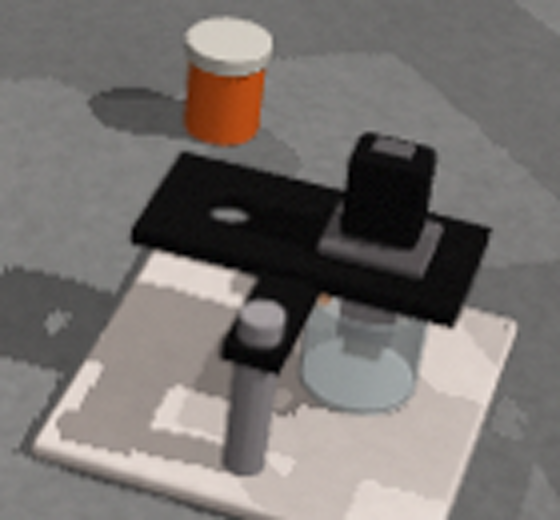

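View pics/w11.png

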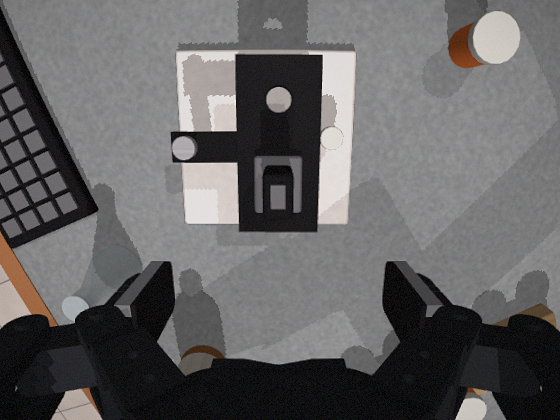

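The collar lies flat on the plate (scene (415,188)) and the shaft hangs in the beaker. The round probe is still in the rack at (240,172), the purple ones haven't moved, and the gripper is clear.

```bash
python3 -c "
from bench import ctrl
print(ctrl.hand_in())"
```

```text
the job is handed in; nothing more can be done
None
```

The flat probe now hangs in the oblong slot of the electrode holder, and I handed the job in at about 16.6 s. I lifted it from the rack by its head, turned it 74° to match the slot and lowered it while still gripped. The collar met the plate at about 6–9 N. I then eased off half a millimetre, opened the gripper and retreated straight up.

- **Final pictures:** The collar sits flat and square on the plate, and the shaft hangs in the beaker. The round probe and both purple look-alikes are where they were, and the gripper is about 180 mm above its release height.
- **Disagreement between cameras:** Their slot positions differed by up to about 8 mm. I centred the probe by its position relative to the slot in the wrist view, including a 2.5 mm shift across the slot. The shaft then went in with no measurable contact force until the collar touched the plate.
- **Failed checks:** None.

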